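# Home the sample carousel and refit its cover

### The arm

A 6-joint arm with a two-finger parallel gripper is mounted at the origin on a cart in front of the work surface, level with it; the furniture and walls round the work are solid. World frame = base frame: x ahead of the robot, y to its left, z up, the work surface at z = 0. Lengths are in m, angles in rad, forces in N, time in s.
With the tool pointing down it reaches from about 0.375 to 0.9 m from the base axis. Payload 3.1 kg.
Tool frame: the origin (TCP) lies at the very end of the fingers, on their centre line; the grasp point (between the pads) lies 19 mm behind it; z points along the fingers, y is the line along which they close (so a half turn about z gives the same grasp; the last joint's range is limited). The gripper opens to 87 mm and grips with 3 to 60 N. Pads are 19 mm wide; open, the fingers measure 117 mm over their backs; the gripper's body (75 mm by 190 mm) begins 51 mm behind the grasp point.
Start: joints at [-1.395, 0.527, 1.433, -0, 1.181, -0.178], TCP at [0.217, -0.586, 0.223] pointing down, gripper open.
Joint ranges: [-3.08, 3.08], [-0.75, 2.2], [0.22, 2.44], [-1.43, 4.57], [0, 2.65], [-2.85, 2.85]. Speed limits (rad/s): [2.79, 2.79, 3.14, 3.14, 3.14, 3.14].

### API

Orientations are given as a unit quaternion [x, y, z, w].
In Python, from plant import * gives the robot as it stands.
- The arm moves only by the tool play_rows, never from a script. Its argument "motion" is a list of rows, each an object with "dp": the shift along the world's x, y, z each as a share of 400 mm, from -1 to 1, a list of three; "angular": the turn, a rotation vector about the world's x, y, z each as a share of 2 pi rad, from -1 to 1, a list of three; "jaw": the finger opening in mm, from 0 to 87. A call has 1 to 8 rows; each row is the pose to reach, as a shift and turn from the pose commanded when the call began, turning the shorter way round; what a row does not reach only later rows make up. A row lasts 1/12 s, in which the tool goes at most 41.7 mm and 7.16 degrees, less where a joint would pass 70% of its speed; a pose out of reach is approached as far as the arm can. A call with a number of a shift or a turn outside -1 to 1 is refused whole. A call with a gripper value outside its range is refused whole. The fingers move at their own pace and stop on an object; "grip_force" is the grip in N (left out, the last holds). Time passes only in rows, so rows that repeat a pose let the fingers close. It gives the time, the measured TCP pose, the force, the opening and the grip force at its end, in the units of the state.
- observe(): the state, without advancing time (a new reading comes with each control period).
- grab_frame(name): name is "scene" or "top" or "wrist"; returns the picture (384x512x3 uint8, red, green, blue); there is no depth.
- camera_model(name): a dict with "K" (3x3 intrinsics, pixels), "camera_from_world" (4x4, takes a point from world to camera coordinates). Camera axes: x right, y up, looking along -z (the intrinsics and any distortion apply to the point x, -y, -z); pixel columns grow to the right and rows downward; lengths in m; the calibration is good to about 2 mm. A picture is of the moment at which its call begins: read the wrist's pose just before it. camera_model takes no time and is no camera call; for the wrist camera it gives the pose at the moment of the call.
- hand_in(): hands the job in; it is judged then, once.
The state is a dict: "clock": time; "qpos": joint angles; "qvel": joint speeds; "tau": joint torques, N m; "tcp_pos": TCP position; "eef_rot": TCP orientation; "wrist_force": force on the tool from outside, world axes, zero at the start; "torque": the same for the moment, N m; "finger_gap": finger opening in m; "finger_force": force on a finger pad.
Only numpy, scipy, OpenCV 4.12 (cv2) and the standard library are available. Lean on these libraries where they do the work, as an engineer would, in place of code of your own. Each camera call takes 0.05 s, during which the arm holds its last target. There are 200 camera calls.

### The job

The sample changer's grey cover has just been laid crosswise over the carousel: lift it off and put it down on the bench. Turn the carousel by its rim until the white mark faces the red pointer, then take the cover up again the right way round, hook its steel tongue under the ledge with the front edge raised, and swing the front down until the cover sits flat inside its seat with the mark still at the pointer. Leave the other things on the bench where they are.

Things in the scene. Friction and masses are not known exactly. Their poses are not given: they have to be found in the camera images.
- changer: sample changer: white case 264 x 190 mm with a blue key panel on its front, fixed to the bench. Origin at bench level under the middle of the cover's seat; x towards its rear, y to its left, z up. Front face at x = -112 mm; flat deck 50 mm above the bench. Behind the seat a full-width hump, front face at x = +116 mm, top 82 mm above the bench
- carousel (a joint): angle of the carousel (rad), growing counter-clockwise seen from above; the mark faces the pointer at 0 and at every whole turn. It turns both ways against light friction (0.07 N m) and stays where left. Black dished wheel lying level, 110 mm across: its raised rim is a wall 10 mm thick (radius 45 to 55 mm); its floor inside lies 18 mm below the rim's top, with a small hub
- carousel_axis (a point): on the carousel's axis, at the height of the rim's top (30 mm above the deck; 6 mm in front of the seat's middle). The hub is 20 mm across and 6 mm high. Outside the rim there is only the flat deck, and the pointer in front
- mark (a point): outer top edge of the rim at the white engraved mark, a white line 3 mm wide across the rim's top and down its outside; 55 mm from the axis
- pointer_tip (a point): tip of the fixed red pointer in front of the carousel, 2.5 mm outside the rim and 5 mm below the rim's top; the pointer is 15 mm long, 7 mm wide, stands on the deck and points at the axis
- ledge_edge (a point): middle of the lower front edge of the steel ledge, 97 mm behind the seat's middle and 11 mm above the deck. The ledge is 130 mm wide, 5 mm thick, with a flared lip reaching 5 mm farther forward and a few mm higher; 19 mm of free depth below it. The tongue of the seated cover lies 11 mm under it
- cover: grey hood, open below, 184 x 150 x 42 mm (x, y, z), walls 4 mm, about 0.28 kg. Origin in the middle of its open underside, z up, +x to its rear, where the tongue is. At the start it lies level on the seat's ridges, 6 mm above the deck, crosswise, tongue to the changer's left. The bench to the right of the changer, round (0.50, -0.20) m, is free to lay it down
- cover_grip (a point): inside the blue grip ridge on the middle of the cover's top, 58 mm above the cover's underside. The ridge is 80 mm long (along the cover's x), 14 mm thick, 27 mm high; its top is 11 mm above this point
- cover_tongue (a point): middle of the rear edge of the steel tongue, at (108, 0, 2.5 mm) of the cover. The tongue is 90 mm wide, 5 mm thick and sticks out 16 mm from the lower edge of the cover's rear wall
- log_book: blue book lying on the bench, bystander, 210 x 149 x 18 mm, origin under its middle
- film_box: white and green carton, bystander, 53 x 118 x 53 mm, origin under its middle
- tape_roll: roll of cream tape lying flat, bystander, 62 mm across, 18 mm high, origin under its middle
- marker: black marker pen, bystander, 18 x 136 x 18 mm, origin under its middle
- weight_200: steel knobbed weight, bystander, 36 mm across, 56 mm high, origin under its middle
- seat (a point): middle of the cover's seat on the deck, axes as the changer's: the seated cover's origin and axes lie here. Side ridges and a front sill, 6 mm high, frame the seat; their inner faces slope from 3 mm clear of the cover at the deck to 6 mm clear at the top. At the rear the cover has 5 mm before its wall meets the ledge's edge. This play does not matter

How it is judged:
By the outcome, as a careful person would: the job done as asked, in the order asked, and still so for the second after the job is handed in, with the robot touching nothing.
It also fails if it takes over 72 s, if anything falls off the work surface, if the arm or the gripper's body presses on something with over 40 N, if the wrist force passes 120 N, or if a joint passes its speed limit or range.

## Working session

There is one attempt and no reset: what is moved stays moved. The work goes in short steps, Python scripts to look and compute and a tool call to move; the robot and the scene stay as the last step left them, time stands still between calls to the robot, and variables do not carry over. Pictures are saved under pics/ and viewed, at most 10 in all, crops included, and the job is handed in when it is done.

Besides the shell and the picture viewer there is one more tool, called after "Request:" as name([rows], argument=value, ...), one row to a line, values as JSON. play_rows: Moves the arm, as the interface text tells. Shift numbers are shares of 400 mm and turn numbers shares of 2 pi rad, none past 1 either way. Its arguments: {"type":"object","properties":{"motion":{"type":"array"},"grip_force":{"type":"number"}},"required":["motion"]}

```bash
ls; mkdir -p pics; python3 - <<'E'
from plant import *
import cv2
for n in ("scene","top"):
    cv2.imwrite(f"pics/{n}0.png",grab_frame(n)[:,:,::-1])
    m=camera_model(n);print(n,m)
s=observe();print(s)
E
```

```text
pics
scene {'K': array([[377.97150054,   0.        , 258.92102264],
       [  0.        , 377.97150054, 188.97450801],
       [  0.        ,   0.        ,   1.        ]]), 'camera_from_world': array([[ 0.55418964, -0.83206037,  0.02343885, -0.27513664],
       [ 0.31443527,  0.23533413,  0.91964575, -0.26785915],
       [-0.77071675, -0.50228814,  0.39204887, -0.99164865],
       [ 0.        ,  0.        ,  0.        ,  1.        ]])}
top {'K': array([[473.67303345,   0.        , 244.56703705],
       [  0.        , 473.67303345, 189.94511567],
       [  0.        ,   0.        ,   1.        ]]), 'camera_from_world': array([[ 0.02795484, -0.99937808,  0.0214939 , -0.01206962],
       [ 0.99049335,  0.03059078,  0.13411611, -0.55449067],
       [-0.13469021,  0.01754037,  0.9907325 , -1.48504933],
       [ 0.        ,  0.        ,  0.        ,  1.        ]])}
{'clock': 0.1, 'qpos': array([-1.39548895e+00,  5.28401210e-01,  1.43374373e+00, -4.11371345e-05,
        1.18142789e+00, -1.78523682e-01]), 'qvel': array([-0.00043596, -0.00135574, -0.00225083,  0.00038766,  0.00188511,
        0.00016584]), 'tau': array([-9.06968635e-04, -4.40987206e+01, -1.77149731e+01,  6.35059923e-02,
        5.33429836e-02, -4.20911238e-05]), 'tcp_pos': array([ 0.21644546, -0.58562666,  0.22166198]), 'eef_rot': array([ 9.84389363e-01,  1.76001707e-01, -1.74290108e-05, -9.90117865e-04]), 'wrist_force': array([ 0.88244687,  0.31587511, -0.70134163]), 'torque': array([-0.04508972,  0.07241913,  0.07159508]), 'finger_force': 0.0, 'finger_gap': 0.08672906878732477}
```

View pics/top0.png

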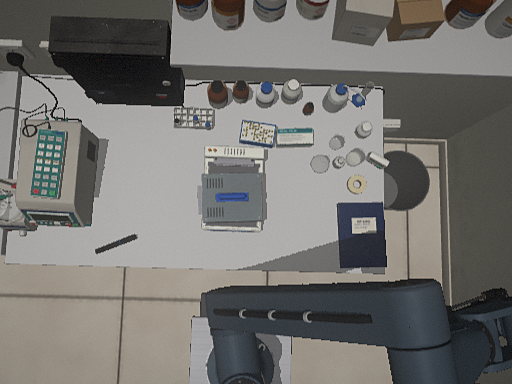

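View pics/scene0.png

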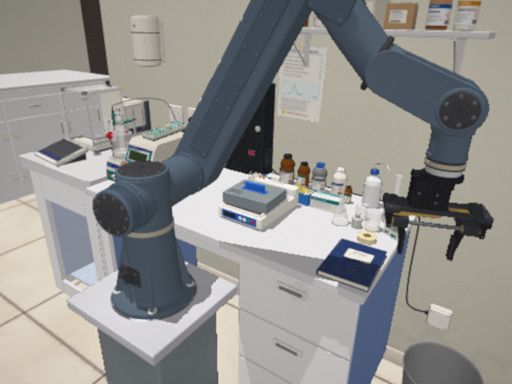

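The top view shows the changer roughly square to the world at about (235,190), with its rear up. The cover lies across it, with the blue ridge at (233,197) along world y. The book (360,235), tape (357,184) and weight are on the right, and the marker (117,243) is on the left.

```bash
cat > h.py <<'E'
from plant import *
import numpy as np, cv2
from scipy.spatial.transform import Rotation as R
def ray(m,uv):
    K=m["K"];T=m["camera_from_world"];Rm=T[:3,:3];c=-Rm.T@T[:3,3]
    d=np.linalg.inv(K)@np.array([uv[0],uv[1],1.]);d=Rm.T@np.array([d[0],-d[1],-d[2]])
    return c,d
def onz(m,uv,z):
    c,d=ray(m,uv);return (c+d*(z-c[2])/d[2])
def proj(m,p):
    T=m["camera_from_world"];q=T[:3,:3]@np.asarray(p)+T[:3,3]
    q=m["K"]@np.array([q[0],-q[1],-q[2]]);return q[:2]/q[2]
def blobs(img,lo,hi,amin=20):
    mk=cv2.inRange(cv2.cvtColor(img,cv2.COLOR_RGB2HSV),np.array(lo),np.array(hi))
    cs,_=cv2.findContours(mk,cv2.RETR_EXTERNAL,cv2.CHAIN_APPROX_NONE)
    return sorted([c for c in cs if cv2.contourArea(c)>amin],key=cv2.contourArea,reverse=True)
E
python3 - <<'E'
from h import *
img=cv2.imread("pics/top0.png")[:,:,::-1].copy();m=camera_model("top")
for c in blobs(img,(108,150,80),(125,255,255))[:6]:
    r=cv2.minAreaRect(c);print(r)
    if abs(r[0][0]-233)<10:
        for p in cv2.boxPoints(r): print(onz(m,p,.122))
crop=img[135:275,180:390]
cv2.imwrite("pics/crop0.png",cv2.resize(crop,None,fx=3.8,fy=3.8,interpolation=cv2.INTER_CUBIC)[:,:,::-1])
for p in [(.5,-.2,0),(.4,-.2,0),(.6,-.2,0)]: print(p,proj(m,p))
E
```

```text
((231.5, 196.5), (7.0, 31.0), 90.0)
[0.53111586 0.09194729 0.122     ]
[ 0.53400094 -0.00189718  0.122     ]
[ 0.5126532 -0.0024796  0.122    ]
[0.50980405 0.09117874 0.122     ]
(0.5, -0.2, 0) [305.99721034 209.84371918]
(0.4, -0.2, 0) [305.6751602  240.43499846]
(0.6, -0.2, 0) [306.31373253 179.77753494]
```

View pics/crop0.png

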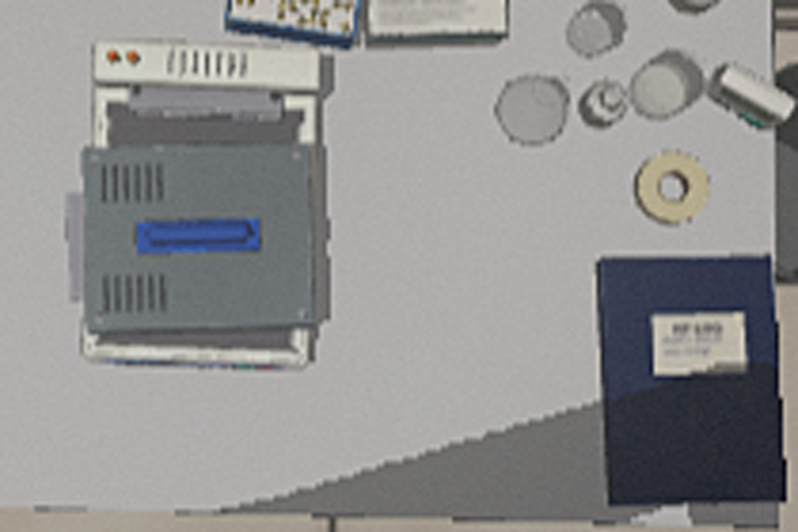

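The crop shows the cover's top with corners near (87,150), (308,145), (314,325) and (90,330) in crop pixels, and its tongue at left (72,247). The ledge is at (207,100) and the hump's rear edge runs from (93,42) to (318,50). Bench space to the right is free up to the book at crop x≈600.

```bash
python3 - <<'E'
from h import *
m=camera_model("top")
def W(n,x,y,z): print(n,onz(m,(180+(x+.5)/3.8-.5,135+(y+.5)/3.8-.5),z).round(4))
W("hump RL",93,42,.082);W("hump RR",318,50,.082)
W("hump FL",95,80,.082);W("hump FR",318,88,.082)
W("deck FL",82,357,.05);W("deck FR",302,364,.05)
for n,p in zip("abcd",[(87,150),(308,145),(316,325),(88,330)]): W("cov "+n,*p,.098)
W("ridge L",136,236,.122);W("ridge R",261,234,.122)
W("tongue",66,195,.058);W("tongue",72,300,.058)
W("book corner",598,258,.018);W("book c2",608,503,.018);W("tape",672,187,.018)
W("bench front",330,515,0)
W("cup",533,108,0)
W("ledgeL",133,112,.066);W("ledgeR",280,118,.066)
E
```

```text
hump RL [0.6854 0.1365 0.082 ]
hump RR [ 0.6848 -0.0504  0.082 ]
hump FL [0.6534 0.1336 0.082 ]
hump FR [ 0.6526 -0.0512  0.082 ]
deck FL [0.4261 0.1374 0.05  ]
deck FR [ 0.4256 -0.045   0.05  ]
cov a [0.5918 0.1367 0.098 ]
cov b [ 0.6016 -0.0432  0.098 ]
cov c [ 0.4548 -0.0531  0.098 ]
cov d [0.4454 0.1301 0.098 ]
ridge L [0.5197 0.0933 0.122 ]
ridge R [ 0.5243 -0.0062  0.122 ]
tongue [0.5599 0.1556 0.058 ]
tongue [0.4724 0.147  0.058 ]
book corner [ 0.5252 -0.2983  0.018 ]
book c2 [ 0.318  -0.3071  0.018 ]
tape [ 0.5888 -0.3623  0.018 ]
bench front [ 0.3011 -0.0743  0.    ]
cup [ 0.6578 -0.2448  0.    ]
ledgeL [0.6305 0.102  0.066 ]
ledgeR [ 0.6293 -0.0209  0.066 ]
```

Request:
play_rows([
  {"dp": [0.35, 0.75, 0], "angular": [0, 0, 0.1]},
  {"dp": [0.35, 0.75, 0], "angular": [0, 0, 0.1]},
  {"dp": [0.35, 0.75, 0], "angular": [0, 0, 0.1]},
  {"dp": [0.35, 0.75, 0], "angular": [0, 0, 0.1]},
  {"dp": [0.35, 0.75, 0], "angular": [0, 0, 0.1]},
  {"dp": [0.35, 0.75, 0], "angular": [0, 0, 0.1]},
  {"dp": [0.35, 0.75, 0], "angular": [0, 0, 0.1]},
  {"dp": [0.35, 0.75, 0], "angular": [0, 0, 0.1]},
])

```text
$.motion[0]: bad value
```

Request:
play_rows([
  {"dp": [0.35, 0.75, 0], "angular": [0, 0, 0.1], "jaw": 80},
  {"dp": [0.35, 0.75, 0], "angular": [0, 0, 0.1], "jaw": 80},
  {"dp": [0.35, 0.75, 0], "angular": [0, 0, 0.1], "jaw": 80},
  {"dp": [0.35, 0.75, 0], "angular": [0, 0, 0.1], "jaw": 80},
  {"dp": [0.35, 0.75, 0], "angular": [0, 0, 0.1], "jaw": 80},
  {"dp": [0.35, 0.75, 0], "angular": [0, 0, 0.1], "jaw": 80},
  {"dp": [0.35, 0.75, 0], "angular": [0, 0, 0.1], "jaw": 80},
  {"dp": [0.35, 0.75, 0], "angular": [0, 0, 0.1], "jaw": 80},
], grip_force=40)

```text
clock: 0.77
tcp_pos: [0.3568, -0.2839, 0.2223]
eef_rot: [0.882, 0.471, 0.0, -0.0]
wrist_force: [1.1, -0.2, -0.4]
finger_gap: 0.0801
finger_force: 0.0
```

Request:
play_rows([
  {"dp": [0.415, 0.8175, 0], "angular": [0, 0, 0.102], "jaw": 60},
  {"dp": [0.415, 0.8175, 0], "angular": [0, 0, 0.102], "jaw": 60},
  {"dp": [0.415, 0.8175, 0], "angular": [0, 0, 0.102], "jaw": 60},
  {"dp": [0.415, 0.8175, 0], "angular": [0, 0, 0.102], "jaw": 60},
  {"dp": [0.415, 0.8175, 0], "angular": [0, 0, 0.102], "jaw": 60},
  {"dp": [0.415, 0.8175, 0], "angular": [0, 0, 0.102], "jaw": 60},
  {"dp": [0.415, 0.8175, 0], "angular": [0, 0, 0.102], "jaw": 60},
  {"dp": [0.415, 0.8175, 0], "angular": [0, 0, 0.102], "jaw": 60},
])

```text
clock: 1.43
tcp_pos: [0.5077, 0.0132, 0.2224]
eef_rot: [0.688, 0.725, -0.0, -0.0]
wrist_force: [0.6, -0.8, 0.2]
finger_gap: 0.0603
finger_force: 0.0
```

```bash
python3 - <<'E'
from h import *
print(observe()["tcp_pos"]);m=camera_model("wrist");img=grab_frame("wrist")
print(m["camera_from_world"].round(3))
cv2.imwrite("pics/w1.png",img[:,:,::-1])
for c in blobs(img,(108,130,60),(125,255,255),100)[:4]:
    r=cv2.minAreaRect(c);print(r,[onz(m,p,.125).round(4).tolist() for p in cv2.boxPoints(r)])
E
```

```text
[0.5077102  0.0131512  0.22236808]
[[ 0.999  0.052  0.    -0.509]
 [-0.05   0.96  -0.276  0.046]
 [-0.014  0.276  0.961 -0.387]
 [ 0.     0.     0.     1.   ]]
((274.0, 156.5), (97.0, 26.0), 90.0) [[0.51, 0.0923, 0.125], [0.5331, 0.0935, 0.125], [0.5406, 0.0028, 0.125], [0.5152, 0.0015, 0.125]]
((488.25006103515625, 85.25000762939453), (14.849241256713867, 16.970561981201172), 45.0) [[0.6968, 0.1205, 0.125], [0.7045, 0.1306, 0.125], [0.716, 0.1227, 0.125], [0.7084, 0.1124, 0.125]]
```

View pics/w1.png

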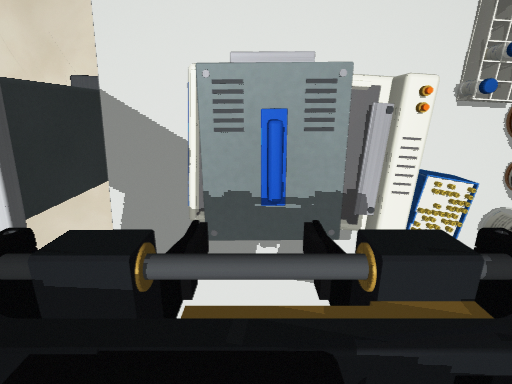

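The wrist view shows the ridge centred on u≈275, v≈160, aligned with the fingers' closing line. The cover's tongue is at the top (272,57).

Request:
play_rows([
  {"dp": [0.043, 0.077, -0.1], "angular": [0, 0, 0], "jaw": 50},
  {"dp": [0.043, 0.077, -0.2], "angular": [0, 0, 0], "jaw": 40},
  {"dp": [0.043, 0.077, -0.26], "angular": [0, 0, 0], "jaw": 40},
  {"dp": [0.043, 0.077, -0.298], "angular": [0, 0, 0], "jaw": 36},
  {"dp": [0.043, 0.077, -0.298], "angular": [0, 0, 0], "jaw": 10},
  {"dp": [0.043, 0.077, -0.298], "angular": [0, 0, 0], "jaw": 5},
  {"dp": [0.043, 0.077, -0.298], "angular": [0, 0, 0], "jaw": 5},
  {"dp": [0.043, 0.077, -0.298], "angular": [0, 0, 0], "jaw": 5},
])

```text
clock: 2.15
tcp_pos: [0.525, 0.0415, 0.1041]
eef_rot: [0.689, 0.725, 0.0, 0.001]
wrist_force: [-1.2, -1.1, 0.3]
finger_gap: 0.0173
finger_force: 0.0
```

Request:
play_rows([
  {"dp": [0, 0, 0], "angular": [0, 0, 0], "jaw": 5},
  {"dp": [0, 0, 0], "angular": [0, 0, 0], "jaw": 5},
  {"dp": [0, 0, 0], "angular": [0, 0, 0], "jaw": 5},
])

```text
clock: 2.4
tcp_pos: [0.5249, 0.0415, 0.1042]
eef_rot: [0.688, 0.725, 0.0, 0.001]
wrist_force: [-0.7, -0.3, 3.2]
finger_gap: 0.0136
finger_force: 40.0
```

Request:
play_rows([
  {"dp": [0, 0, 0.03], "angular": [0, 0, 0], "jaw": 5},
  {"dp": [0, 0, 0.08], "angular": [0, 0, 0], "jaw": 5},
  {"dp": [0, 0, 0.15], "angular": [0, 0, 0], "jaw": 5},
  {"dp": [0, 0, 0.22], "angular": [0, 0, 0], "jaw": 5},
  {"dp": [0, -0.04, 0.25], "angular": [0, 0, -0.01], "jaw": 5},
  {"dp": [-0.02, -0.1, 0.25], "angular": [0, 0, -0.03], "jaw": 5},
  {"dp": [-0.04, -0.17, 0.25], "angular": [0, 0, -0.05], "jaw": 5},
  {"dp": [-0.05, -0.25, 0.25], "angular": [0, 0, -0.07], "jaw": 5},
])

```text
clock: 3.07
tcp_pos: [0.5027, -0.0578, 0.2033]
eef_rot: [0.831, 0.557, -0.001, -0.001]
wrist_force: [-0.1, -0.6, -3.9]
finger_gap: 0.0136
finger_force: 40.0
```

Request:
play_rows([
  {"dp": [-0.02, -0.08, 0], "angular": [0, 0, -0.019], "jaw": 5},
  {"dp": [-0.04, -0.16, 0], "angular": [0, 0, -0.038], "jaw": 5},
  {"dp": [-0.06, -0.23, 0], "angular": [0, 0, -0.057], "jaw": 5},
  {"dp": [-0.08, -0.28, 0], "angular": [0, 0, -0.076], "jaw": 5},
  {"dp": [-0.08, -0.29, 0], "angular": [0, 0, -0.095], "jaw": 5},
  {"dp": [-0.08, -0.29, 0], "angular": [0, 0, -0.114], "jaw": 5},
  {"dp": [-0.08, -0.29, 0], "angular": [0, 0, -0.133], "jaw": 5},
  {"dp": [-0.08, -0.29, 0], "angular": [0, 0, -0.15], "jaw": 5},
])

```text
clock: 3.73
tcp_pos: [0.4717, -0.1742, 0.2028]
eef_rot: [0.993, 0.118, -0.001, -0.001]
wrist_force: [-0.3, -0.2, -3.1]
finger_gap: 0.0139
finger_force: 40.0
```

```bash
python3 - <<'E'
from h import *
s=observe();print(s["tcp_pos"],s["eef_rot"],s["finger_gap"]);img=grab_frame("top");m=camera_model("top")
cv2.imwrite("pics/t1.png",cv2.resize(img[130:280,180:390],None,fx=3.8,fy=3.8,interpolation=cv2.INTER_CUBIC)[:,:,::-1])
E
```

```text
[ 0.47173126 -0.1741708   0.20278952] [ 9.93066349e-01  1.17551619e-01 -6.36193211e-04 -6.61558667e-04] 0.013927274853286493
```

View pics/t1.png

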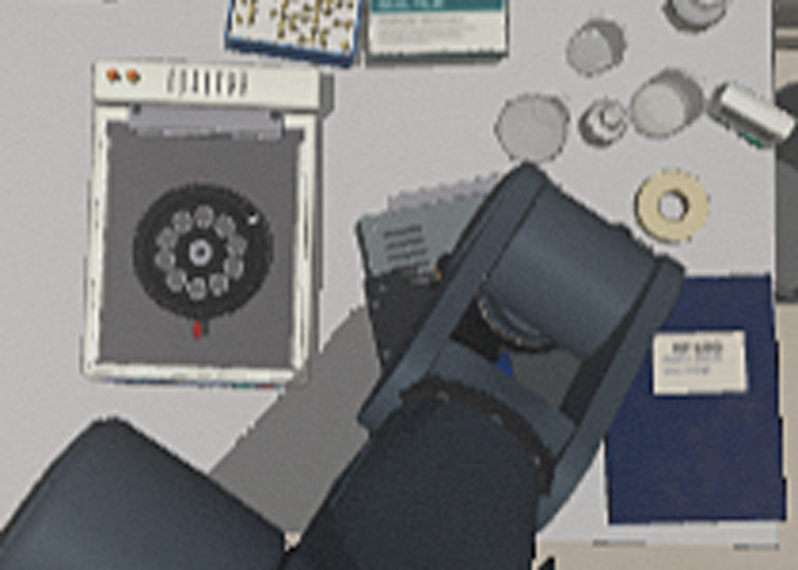

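The carousel is uncovered at (202,252), with its mark at (252,218) and the pointer at (198,330). The mark is at about −56° from +x, so the wheel needs about 124° clockwise.

Request:
play_rows([
  {"dp": [0, 0, -0.06], "angular": [0, 0, -0.015], "jaw": 5},
  {"dp": [0, 0, -0.14], "angular": [0, 0, -0.03], "jaw": 5},
  {"dp": [0, 0, -0.22], "angular": [0, 0, -0.0375], "jaw": 5},
  {"dp": [0, 0, -0.3], "angular": [0, 0, -0.0375], "jaw": 5},
  {"dp": [0, 0, -0.35], "angular": [0, 0, -0.0375], "jaw": 5},
  {"dp": [0, 0, -0.37], "angular": [0, 0, -0.0375], "jaw": 5},
  {"dp": [0, 0, -0.38], "angular": [0, 0, -0.0375], "jaw": 5},
  {"dp": [0, 0, -0.385], "angular": [0, 0, -0.0375], "jaw": 5},
])

```text
clock: 4.45
tcp_pos: [0.4729, -0.1743, 0.0492]
eef_rot: [1.0, 0.004, 0.0, -0.0]
wrist_force: [0.6, -0.9, -3.1]
finger_gap: 0.0138
finger_force: 40.0
```

Request:
play_rows([
  {"dp": [0, 0, -0.003], "angular": [0, 0, 0], "jaw": 5},
  {"dp": [0, 0, -0.005], "angular": [0, 0, 0], "jaw": 5},
  {"dp": [0, 0, -0.005], "angular": [0, 0, 0], "jaw": 5},
  {"dp": [0, 0, -0.005], "angular": [0, 0, 0], "jaw": 40},
  {"dp": [0, 0, -0.005], "angular": [0, 0, 0], "jaw": 40},
  {"dp": [0, 0, -0.005], "angular": [0, 0, 0], "jaw": 40},
])

```text
clock: 4.95
tcp_pos: [0.4732, -0.1746, 0.0482]
eef_rot: [1.0, 0.004, 0.001, 0.001]
wrist_force: [-0.1, -0.8, 0.2]
finger_gap: 0.027
finger_force: 0.0
```

Request:
play_rows([
  {"dp": [0, 0, 0.08], "angular": [0, 0, 0], "jaw": 45},
  {"dp": [0, 0, 0.16], "angular": [0, 0, 0], "jaw": 45},
  {"dp": [0.0, 0, 0.26], "angular": [0, 0, 0.01], "jaw": 45},
  {"dp": [0.02, 0.06, 0.35], "angular": [0, 0, 0.03], "jaw": 45},
  {"dp": [0.05, 0.15, 0.38], "angular": [0, 0, 0.05], "jaw": 45},
  {"dp": [0.08, 0.25, 0.38], "angular": [0, 0, 0.07], "jaw": 45},
  {"dp": [0.1, 0.35, 0.38], "angular": [0, 0, 0.09], "jaw": 45},
  {"dp": [0.12, 0.44, 0.38], "angular": [0, 0, 0.11], "jaw": 45},
])

```text
clock: 5.62
tcp_pos: [0.5211, 0.0037, 0.2006]
eef_rot: [0.939, 0.343, 0.001, 0.0]
wrist_force: [0.2, -1.0, -0.4]
finger_gap: 0.0451
finger_force: 0.0
```

Request:
play_rows([
  {"dp": [0.025, 0.1, 0], "angular": [0, 0, 0.02], "jaw": 45},
  {"dp": [0.025, 0.1, 0], "angular": [0, 0, 0.04], "jaw": 45},
  {"dp": [0.025, 0.1, 0], "angular": [0, 0, 0.06], "jaw": 45},
  {"dp": [0.025, 0.1, 0], "angular": [0, 0, 0.08], "jaw": 45},
  {"dp": [0.025, 0.1, 0], "angular": [0, 0, 0.1], "jaw": 45},
  {"dp": [0.025, 0.1, 0], "angular": [0, 0, 0.12], "jaw": 45},
  {"dp": [0.025, 0.1, 0], "angular": [0, 0, 0.14], "jaw": 45},
  {"dp": [0.025, 0.1, 0], "angular": [0, 0, 0.16], "jaw": 45},
])

```text
clock: 6.28
tcp_pos: [0.5306, 0.0419, 0.1997]
eef_rot: [0.659, 0.752, 0.0, 0.0]
wrist_force: [0.8, -0.1, -0.1]
finger_gap: 0.0449
finger_force: 0.0
```

Request:
play_rows([
  {"dp": [0, 0, 0], "angular": [0, 0, 0.02], "jaw": 45},
  {"dp": [0, 0, 0], "angular": [0, 0, 0.04], "jaw": 45},
  {"dp": [0, 0, 0], "angular": [0, 0, 0.06], "jaw": 45},
  {"dp": [0, 0, 0], "angular": [0, 0, 0.08], "jaw": 45},
  {"dp": [0, 0, 0], "angular": [0, 0, 0.1], "jaw": 45},
  {"dp": [0, 0, 0], "angular": [0, 0, 0.12], "jaw": 45},
  {"dp": [0, 0, 0], "angular": [0, 0, 0.12], "jaw": 45},
])

```text
clock: 6.87
tcp_pos: [0.5306, 0.0418, 0.1997]
eef_rot: [0.338, 0.941, 0.0, 0.0]
wrist_force: [0.1, 0.6, -0.3]
finger_gap: 0.0451
finger_force: 0.0
```

```bash
python3 - <<'E'
from h import *
s=observe();print(s["tcp_pos"],s["eef_rot"],s["finger_gap"],s["clock"]);m=camera_model("wrist");img=grab_frame("wrist")
cv2.imwrite("pics/w2.png",img[:,:,::-1])
for c in blobs(img,(0,170,100),(6,255,255),20)[:4]+blobs(img,(172,170,100),(180,255,255),20)[:3]: print("red",cv2.minAreaRect(c))
print(proj(m,(.531,.044,.08)))
for z in (.05,): print([proj(m,(.531+x,.044+y,.08)).round(0) for x,y in((-.0575,0),(.031,-.045))])
E
```

```text
[0.53056357 0.04178262 0.1997283 ] [3.38374312e-01 9.41011558e-01 3.82648543e-05 2.66405600e-04] 0.045067178047837955 6.8667
red ((214.74391174316406, 137.80487060546875), (13.430944442749023, 6.403124809265137), 51.34019470214844)
[255.81079424 184.85391263]
[array([219., 142.]), array([242., 231.])]
```

View pics/w2.png

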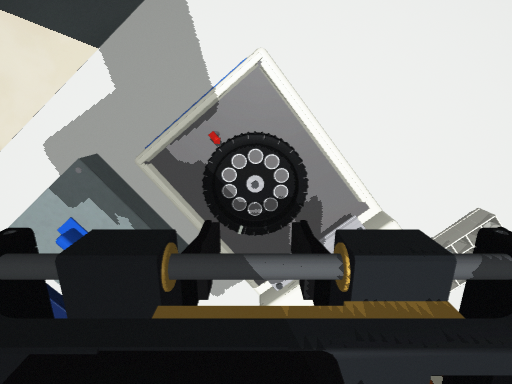

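The wrist view shows the hub at (255,183), the red pointer at (215,138) and the white mark at (240,231). They match the predicted points to within 2 px.

```bash
cat > mk.py <<'E'
from h import *
def analyse(img,m,ax0=(.531,.044),guess=None):
    hsv=cv2.cvtColor(img,cv2.COLOR_RGB2HSV)
    # hub: bright blob near predicted point
    u0=proj(m,(*ax0,.068));g=cv2.cvtColor(img,cv2.COLOR_RGB2GRAY)
    x,y=np.round(u0).astype(int);w=10
    sub=(g[y-w:y+w+1,x-w:x+w+1]>120).astype(np.uint8);M=cv2.moments(sub,True)
    hub=onz(m,(x-w+M["m10"]/M["m00"],y-w+M["m01"]/M["m00"]),.068)
    # rim: sample polar map on z=.08
    ax=hub[:2];best=[]
    for a in np.arange(-180,180,.5):
        t=np.radians(a);p=[proj(m,(ax[0]+r*np.cos(t),ax[1]+r*np.sin(t),.08)) for r in np.arange(.047,.0545,.001)]
        v=[cv2.getRectSubPix(g,(1,1),(float(q[0]),float(q[1])))[0,0] for q in p]
        best.append((a,np.mean(v)))
    best=np.array(best);w_=np.clip(best[:,1]-60,0,None)
    k=best[:,1].argmax();near=abs(best[:,0]-best[k,0])<4
    mark=(best[near,0]*w_[near]).sum()/max(w_[near].sum(),1e-6)
    red=[c for c in blobs(img,(0,170,100),(6,255,255),15)]
    pr=None
    if red:
        pts=np.array([onz(m,q,.068)[:2] for q in np.mean(red[0],axis=0)]);d=pts[0]-ax
        pr=(pts[0].round(4),np.degrees(np.arctan2(d[1],d[0])))
    return hub.round(4),mark,best[k],np.median(best[:,1]),pr
E
python3 - <<'E'
from mk import *
m=camera_model("wrist");img=cv2.imread("pics/w2.png")[:,:,::-1].copy();print(analyse(img,m))
hsv=cv2.cvtColor(img,cv2.COLOR_RGB2HSV);g=cv2.cvtColor(img,cv2.COLOR_RGB2GRAY)
# wheel outline
mk=((g<45)*255).astype(np.uint8);mk[225:]=0;mk[:,:195]=0;mk[:,320:]=0
cs,_=cv2.findContours(mk,cv2.RETR_EXTERNAL,cv2.CHAIN_APPROX_NONE)
c=max(cs,key=cv2.contourArea);pts=np.array([onz(m,p[0].astype(float),.08)[:2] for p in cv2.convexHull(c)])
A=np.c_[2*pts,np.ones(len(pts))];s=np.linalg.lstsq(A,(pts**2).sum(1),rcond=None)[0];print(s[:2],np.sqrt(s[2]+s[0]**2+s[1]**2))
E
```

```text
(array([0.5314, 0.0426, 0.068 ]), np.float64(-58.21271500108861), array([-58.5  , 155.875]), np.float64(26.625), (array([0.4673, 0.0416]), np.float64(-179.08493277859677)))
[0.53196993 0.03983339] 0.05666091482716453
```

Request:
play_rows([
  {"dp": [0.05, 0.06, -0.08], "angular": [0, 0, 0], "jaw": 36},
  {"dp": [0.082, 0.098, -0.16], "angular": [0, 0, 0], "jaw": 36},
  {"dp": [0.082, 0.098, -0.24], "angular": [0, 0, 0], "jaw": 36},
  {"dp": [0.082, 0.098, -0.3], "angular": [0, 0, 0], "jaw": 36},
  {"dp": [0.082, 0.098, -0.327], "angular": [0, 0, 0], "jaw": 36},
  {"dp": [0.082, 0.098, -0.327], "angular": [0, 0, 0], "jaw": 5},
  {"dp": [0.082, 0.098, -0.327], "angular": [0, 0, 0], "jaw": 5},
  {"dp": [0.082, 0.098, -0.327], "angular": [0, 0, 0], "jaw": 5},
], grip_force=15)

```text
clock: 7.58
tcp_pos: [0.5647, 0.0807, 0.0701]
eef_rot: [0.34, 0.94, 0.0, 0.001]
wrist_force: [0.1, 0.4, 0.1]
finger_gap: 0.0233
finger_force: 0.0
```

Request:
play_rows([
  {"dp": [0, 0, 0], "angular": [0, 0, 0], "jaw": 5},
  {"dp": [0, 0, 0], "angular": [0, 0, 0], "jaw": 5},
  {"dp": [0, 0, 0], "angular": [0, 0, 0], "jaw": 5},
])

```text
clock: 7.83
tcp_pos: [0.5624, 0.0791, 0.0702]
eef_rot: [0.339, 0.941, -0.002, -0.0]
wrist_force: [-4.2, -6.3, 3.7]
finger_gap: 0.0115
finger_force: 14.6
```

```bash
python3 - <<'E'
import numpy as np
c=.05;a0=50.4
for tot,n in ((-62,12),(-59.5,12)):
    # two batches, relative arc per call of 6..8 rows
    pass
a=a0
for call in range(3):
    base=a;rows=[]
    for i in range(8):
        b=base-(121.5/24)*(i+1)
        rows.append({"dp":[round(c*(np.cos(np.radians(b))-np.cos(np.radians(base)))/.4,3),round(c*(np.sin(np.radians(b))-np.sin(np.radians(base)))/.4,3),0],"angular":[0,0,round((b-base)/360,4)]})
    a=b;print([(*r["dp"],r["angular"][2]) for r in rows])
E
```

```text
[(np.float64(0.008), np.float64(-0.007), 0, -0.0141), (np.float64(0.016), np.float64(-0.016), 0, -0.0281), (np.float64(0.022), np.float64(-0.024), 0, -0.0422), (np.float64(0.028), np.float64(-0.034), 0, -0.0563), (np.float64(0.034), np.float64(-0.043), 0, -0.0703), (np.float64(0.038), np.float64(-0.054), 0, -0.0844), (np.float64(0.041), np.float64(-0.064), 0, -0.0984), (np.float64(0.043), np.float64(-0.075), 0, -0.1125)]
[(np.float64(0.001), np.float64(-0.011), 0, -0.0141), (np.float64(0.002), np.float64(-0.022), 0, -0.0281), (np.float64(0.001), np.float64(-0.033), 0, -0.0422), (np.float64(-0.0), np.float64(-0.044), 0, -0.0563), (np.float64(-0.003), np.float64(-0.055), 0, -0.0703), (np.float64(-0.006), np.float64(-0.065), 0, -0.0844), (np.float64(-0.01), np.float64(-0.075), 0, -0.0984), (np.float64(-0.016), np.float64(-0.085), 0, -0.1125)]
[(np.float64(-0.006), np.float64(-0.009), 0, -0.0141), (np.float64(-0.013), np.float64(-0.018), 0, -0.0281), (np.float64(-0.02), np.float64(-0.026), 0, -0.0422), (np.float64(-0.029), np.float64(-0.033), 0, -0.0563), (np.float64(-0.038), np.float64(-0.04), 0, -0.0703), (np.float64(-0.047), np.float64(-0.046), 0, -0.0844), (np.float64(-0.057), np.float64(-0.051), 0, -0.0984), (np.float64(-0.067), np.float64(-0.055), 0, -0.1125)]
```

Request:
play_rows([
  {"dp": [0.005, -0.009, 0], "angular": [0, 0, -0.0141], "jaw": 5},
  {"dp": [0.011, -0.02, 0], "angular": [0, 0, -0.0281], "jaw": 5},
  {"dp": [0.016, -0.029, 0], "angular": [0, 0, -0.0422], "jaw": 5},
  {"dp": [0.022, -0.039, 0], "angular": [0, 0, -0.0563], "jaw": 5},
  {"dp": [0.028, -0.048, 0], "angular": [0, 0, -0.0703], "jaw": 5},
  {"dp": [0.032, -0.059, 0], "angular": [0, 0, -0.0844], "jaw": 5},
  {"dp": [0.035, -0.069, 0], "angular": [0, 0, -0.0984], "jaw": 5},
  {"dp": [0.037, -0.08, 0], "angular": [0, 0, -0.1125], "jaw": 5},
])

```text
clock: 8.5
tcp_pos: [0.5796, 0.0487, 0.0703]
eef_rot: [0.646, 0.763, 0.001, 0.001]
wrist_force: [0.3, 0.9, -0.3]
finger_gap: 0.0119
finger_force: 14.8
```

Request:
play_rows([
  {"dp": [0.001, -0.011, 0], "angular": [0, 0, -0.0141], "jaw": 5},
  {"dp": [0.002, -0.022, 0], "angular": [0, 0, -0.0281], "jaw": 5},
  {"dp": [0.001, -0.033, 0], "angular": [0, 0, -0.0422], "jaw": 5},
  {"dp": [0.0, -0.044, 0], "angular": [0, 0, -0.0563], "jaw": 5},
  {"dp": [-0.003, -0.055, 0], "angular": [0, 0, -0.0703], "jaw": 5},
  {"dp": [-0.006, -0.065, 0], "angular": [0, 0, -0.0844], "jaw": 5},
  {"dp": [-0.01, -0.075, 0], "angular": [0, 0, -0.0984], "jaw": 5},
  {"dp": [-0.016, -0.085, 0], "angular": [0, 0, -0.1125], "jaw": 5},
])

```text
clock: 9.17
tcp_pos: [0.5728, 0.0149, 0.0702]
eef_rot: [0.87, 0.493, 0.001, 0.001]
wrist_force: [0.6, 1.3, -0.6]
finger_gap: 0.0117
finger_force: 14.8
```

Request:
play_rows([
  {"dp": [-0.006, -0.009, 0], "angular": [0, 0, -0.0141], "jaw": 5},
  {"dp": [-0.013, -0.018, 0], "angular": [0, 0, -0.0281], "jaw": 5},
  {"dp": [-0.02, -0.026, 0], "angular": [0, 0, -0.0422], "jaw": 5},
  {"dp": [-0.029, -0.033, 0], "angular": [0, 0, -0.0563], "jaw": 5},
  {"dp": [-0.038, -0.04, 0], "angular": [0, 0, -0.0703], "jaw": 5},
  {"dp": [-0.047, -0.046, 0], "angular": [0, 0, -0.0844], "jaw": 5},
  {"dp": [-0.057, -0.051, 0], "angular": [0, 0, -0.0984], "jaw": 5},
  {"dp": [-0.067, -0.055, 0], "angular": [0, 0, -0.1125], "jaw": 5},
])

```text
clock: 9.83
tcp_pos: [0.5457, -0.0063, 0.0702]
eef_rot: [0.987, 0.16, 0.002, -0.0]
wrist_force: [0.6, 3.4, 1.3]
finger_gap: 0.0116
finger_force: 14.8
```

```bash
python3 - <<'E'
from mk import *
s=observe();print(s["tcp_pos"],s["eef_rot"],s["clock"])
m=camera_model("wrist");img=grab_frame("wrist");cv2.imwrite("pics/w3.png",img[:,:,::-1]);m2=camera_model("top");im2=grab_frame("top");cv2.imwrite("pics/t3.png",im2[:,:,::-1])
print(analyse(img,m,(.5305,.0405)));print(analyse(im2,m2,(.5305,.0405)))
E
```

```text
[ 0.54568177 -0.0063345   0.07021578] [ 9.87048384e-01  1.60415232e-01  1.50564094e-03 -4.18093096e-04] 9.8333Traceback (most recent call last):
  File "<stdin>", line 4, in <module>
  File "mk.py", line 8, in analyse
    hub=onz(m,(x-w+M["m10"]/M["m00"],y-w+M["m01"]/M["m00"]),.068)
                   ~~~~~~~~^~~~~~~~~
ZeroDivisionError: float division by zero
```

View pics/w3.png

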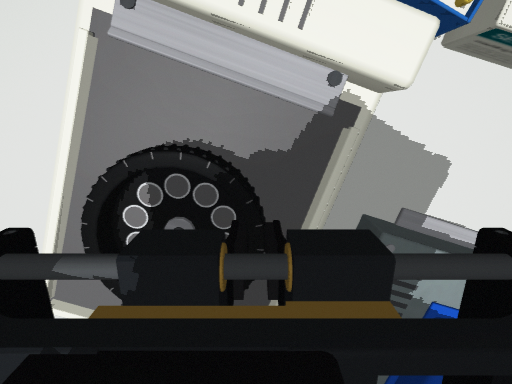

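The gripper covers the mark in this view, with only the rear half of the wheel visible around (175,200). I'll release and look from the front.

Request:
play_rows([
  {"dp": [0, 0, 0], "angular": [0, 0, 0], "jaw": 36},
  {"dp": [0, 0, 0], "angular": [0, 0, 0], "jaw": 36},
  {"dp": [0, 0, 0], "angular": [0, 0, 0], "jaw": 36},
  {"dp": [0, 0, 0.06], "angular": [0, 0, 0], "jaw": 36},
  {"dp": [0, 0, 0.14], "angular": [0, 0, -0.01], "jaw": 36},
  {"dp": [-0.06, 0.03, 0.22], "angular": [0, 0, -0.02], "jaw": 36},
  {"dp": [-0.13, 0.07, 0.29], "angular": [0, 0, -0.035], "jaw": 36},
  {"dp": [-0.2, 0.1, 0.325], "angular": [0, 0, -0.051], "jaw": 36},
])

```text
clock: 10.6
tcp_pos: [0.4666, 0.0327, 0.2012]
eef_rot: [1.0, 0.002, 0.003, 0.001]
wrist_force: [1.0, 0.1, 0.3]
finger_gap: 0.0358
finger_force: 0.0
```

Request:
play_rows([
  {"dp": [-0.05, 0.018, 0], "angular": [0, 0, 0], "jaw": 36},
  {"dp": [-0.06, 0.018, 0], "angular": [0, 0, 0], "jaw": 36},
  {"dp": [-0.06, 0.018, 0], "angular": [0, 0, 0], "jaw": 36},
])

```text
clock: 10.85
tcp_pos: [0.4401, 0.0402, 0.1988]
eef_rot: [1.0, 0.005, 0.0, 0.0]
wrist_force: [0.3, -0.1, -1.1]
finger_gap: 0.0363
finger_force: 0.0
```

```bash
python3 - <<'E'
from mk import *
s=observe();print(s["tcp_pos"],s["eef_rot"],s["clock"])
m=camera_model("wrist");img=grab_frame("wrist");cv2.imwrite("pics/w4.png",img[:,:,::-1])
print(proj(m,(.5305,.0405,.068)))
try: print(analyse(img,m,(.5305,.0405)))
except Exception as e: print(e)
E
```

```text
[0.44012151 0.04023322 0.19876461] [9.99988371e-01 4.81422081e-03 1.84440844e-05 2.85333317e-04] 10.85
[256.6388521   97.06464597]
(array([0.5318, 0.0416, 0.068 ]), np.float64(178.70341286620356), array([179.   , 168.125]), np.float64(33.625), (array([0.4657, 0.0423]), np.float64(179.39900524890038)))
```

View pics/w4.png

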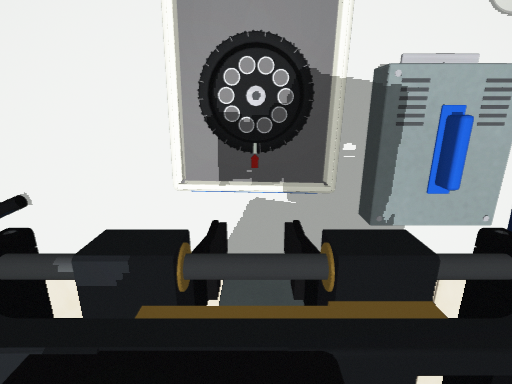

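The mark (255,146) and the pointer tip (255,157) now line up below the hub (256,96). They are within about 0.7°. The cover is on the bench at right, with its ridge at (450,150).

```bash
python3 - <<'E'
from h import *
m=camera_model("wrist");img=cv2.imread("pics/w4.png")[:,:,::-1].copy()
f=lambda n,p,z:print(n,onz(m,p,z).round(4)[:2])
f("ridge far",(465,115),.069);f("ridge near",(452,192),.069)
f("cov RL",(376,66),.042);f("cov FL",(362,223),.042);f("FR",(494,223),.042);f("tongue L",(402,55),.005);f("tongue R",(478,55),.005)
f("deckFL",(185,184),.056);f("deckFR",(330,184),.056);f("dRL",(176,0),.056);f("dRR",(342,0),.056)
for c in blobs(img,(108,130,60),(125,255,255),300)[:2]: print(cv2.minAreaRect(c),cv2.boundingRect(c))
h=cv2.cvtColor(img,cv2.COLOR_RGB2HSV);print(h[150,430:475:3].tolist())
E
```

```text
ridge far [ 0.517  -0.1699]
ridge near [ 0.4364 -0.1731]
cov RL [ 0.5656 -0.0853]
cov FL [ 0.3884 -0.0906]
FR [ 0.3898 -0.2522]
tongue L [ 0.583  -0.1285]
tongue R [ 0.5837 -0.2166]
deckFL [0.4395 0.1196]
deckFR [ 0.4409 -0.0435]
dRL [0.6197 0.1172]
dRR [ 0.6209 -0.0402]
((450.721923828125, 149.74905395507812), (33.826576232910156, 93.11042022705078), 10.060689926147461) (427, 105, 47, 89)
[[94, 25, 162], [101, 33, 153], [109, 219, 228], [109, 223, 222], [110, 225, 103], [111, 218, 109], [110, 216, 112], [111, 215, 115], [110, 222, 156], [110, 221, 213], [109, 218, 227], [109, 220, 225], [110, 205, 197], [90, 25, 161], [94, 25, 163]]
```

Request:
play_rows([
  {"dp": [0.02, -0.09, 0], "angular": [0, 0, 0], "jaw": 40},
  {"dp": [0.04, -0.18, 0], "angular": [0, 0, 0], "jaw": 40},
  {"dp": [0.06, -0.28, 0], "angular": [0, 0, 0], "jaw": 40},
  {"dp": [0.075, -0.38, -0.03], "angular": [0, 0, 0], "jaw": 40},
  {"dp": [0.087, -0.47, -0.08], "angular": [0, 0, 0], "jaw": 40},
  {"dp": [0.087, -0.53, -0.14], "angular": [0, 0, 0], "jaw": 40},
  {"dp": [0.087, -0.536, -0.2], "angular": [0, 0, 0], "jaw": 40},
  {"dp": [0.087, -0.536, -0.22], "angular": [0, 0, 0], "jaw": 40},
], grip_force=50)

```text
clock: 11.57
tcp_pos: [0.4758, -0.1771, 0.1067]
eef_rot: [1.0, 0.002, -0.002, -0.001]
wrist_force: [0.0, 0.1, -0.7]
finger_gap: 0.0399
finger_force: 0.0
```

```bash
python3 - <<'E'
from h import *
s=observe();print(s["tcp_pos"],s["eef_rot"])
m=camera_model("wrist");img=grab_frame("wrist");cv2.imwrite("pics/w5.png",img[:,:,::-1])
for c in blobs(img,(108,130,60),(125,255,255),300)[:2]: print(cv2.minAreaRect(c),cv2.boundingRect(c))
E
```

```text
[ 0.47576692 -0.17712523  0.10668013] [ 9.99996061e-01  2.03379998e-03 -1.71241254e-03 -9.00114989e-04]
((450.64996337890625, 189.38656616210938), (100.34371948242188, 126.72957611083984), 86.58341979980469) (389, 136, 123, 106)
((252.0, 199.5), (107.0, 32.0), 90.0) (236, 146, 33, 108)
```

View pics/w5.png

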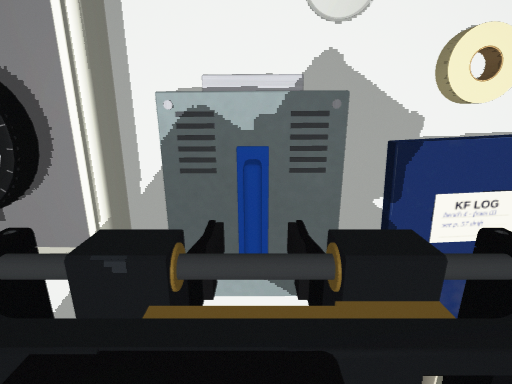

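The ridge (252,200) is centred between the fingers and straight. The tongue is at the far side (253,80).

Request:
play_rows([
  {"dp": [0, 0, -0.06], "angular": [0, 0, 0], "jaw": 40},
  {"dp": [0, 0, -0.11], "angular": [0, 0, 0], "jaw": 40},
  {"dp": [0, 0, -0.142], "angular": [0, 0, 0], "jaw": 36},
  {"dp": [0, 0, -0.142], "angular": [0, 0, 0], "jaw": 5},
  {"dp": [0, 0, -0.142], "angular": [0, 0, 0], "jaw": 5},
  {"dp": [0, 0, -0.142], "angular": [0, 0, 0], "jaw": 5},
  {"dp": [0, 0, -0.142], "angular": [0, 0, 0], "jaw": 5},
  {"dp": [0, 0, -0.142], "angular": [0, 0, 0], "jaw": 5},
])

```text
clock: 12.28
tcp_pos: [0.4768, -0.1746, 0.0549]
eef_rot: [1.0, 0.004, 0.001, 0.001]
wrist_force: [1.6, 0.4, 2.1]
finger_gap: 0.013
finger_force: 50.0
```

Request:
play_rows([
  {"dp": [0, 0, 0], "angular": [0, 0, 0], "jaw": 5},
  {"dp": [0, 0, 0], "angular": [0, 0, 0], "jaw": 5},
  {"dp": [0, 0, 0], "angular": [0, 0, 0], "jaw": 5},
])

```text
clock: 12.53
tcp_pos: [0.4768, -0.1746, 0.0549]
eef_rot: [1.0, 0.004, 0.001, 0.001]
wrist_force: [0.2, 1.8, 6.5]
finger_gap: 0.0135
finger_force: 50.0
```

Request:
play_rows([
  {"dp": [0, 0, 0], "angular": [0, 0, 0], "jaw": 30},
  {"dp": [0, 0, 0], "angular": [0, 0, 0], "jaw": 30},
  {"dp": [0, 0, -0.008], "angular": [0, 0, 0], "jaw": 30},
  {"dp": [0, 0, -0.015], "angular": [0, 0, 0], "jaw": 30},
  {"dp": [0, 0, -0.015], "angular": [0, 0, 0], "jaw": 5},
  {"dp": [0, 0, -0.015], "angular": [0, 0, 0], "jaw": 5},
  {"dp": [0, 0, -0.015], "angular": [0, 0, 0], "jaw": 5},
  {"dp": [0, 0, -0.015], "angular": [0, 0, 0], "jaw": 5},
])

```text
clock: 13.2
tcp_pos: [0.4758, -0.1743, 0.0476]
eef_rot: [1.0, 0.004, -0.0, -0.0]
wrist_force: [0.2, -0.8, -1.9]
finger_gap: 0.0138
finger_force: 50.0
```

Request:
play_rows([
  {"dp": [0, 0, 0], "angular": [0, 0, 0], "jaw": 5},
  {"dp": [0, 0, 0], "angular": [0, 0, 0], "jaw": 5},
])

```text
clock: 13.37
tcp_pos: [0.4758, -0.1743, 0.0476]
eef_rot: [1.0, 0.004, -0.0, -0.0]
wrist_force: [0.5, -0.2, -2.6]
finger_gap: 0.0133
finger_force: 50.0
```

Request:
play_rows([
  {"dp": [0, 0, 0.04], "angular": [0, 0, 0], "jaw": 5},
  {"dp": [0, 0, 0.11], "angular": [0, 0, 0], "jaw": 5},
  {"dp": [0, 0, 0.19], "angular": [0, 0.003, 0], "jaw": 5},
  {"dp": [0, 0, 0.27], "angular": [0, 0.01, 0], "jaw": 5},
  {"dp": [0.02, 0.04, 0.32], "angular": [0, 0.018, 0], "jaw": 5},
  {"dp": [0.04, 0.1, 0.34], "angular": [0, 0.025, 0], "jaw": 5},
  {"dp": [0.06, 0.17, 0.34], "angular": [0, 0.0278, 0], "jaw": 5},
  {"dp": [0.08, 0.24, 0.34], "angular": [0, 0.0278, 0], "jaw": 5},
])

```text
clock: 14.03
tcp_pos: [0.5093, -0.0775, 0.1842]
eef_rot: [0.996, 0.003, -0.086, -0.0]
wrist_force: [0.4, -0.4, -3.8]
finger_gap: 0.0134
finger_force: 50.0
```

Request:
play_rows([
  {"dp": [0.01, 0.08, 0], "angular": [0, 0, 0], "jaw": 5},
  {"dp": [0.02, 0.16, 0], "angular": [0, 0, 0], "jaw": 5},
  {"dp": [0.03, 0.23, 0], "angular": [0, 0, 0], "jaw": 5},
  {"dp": [0.038, 0.28, 0], "angular": [0, 0, 0], "jaw": 5},
  {"dp": [0.038, 0.297, -0.02], "angular": [0, 0, 0], "jaw": 5},
  {"dp": [0.038, 0.297, -0.038], "angular": [0, 0, 0], "jaw": 5},
  {"dp": [0.038, 0.297, -0.038], "angular": [0, 0, 0], "jaw": 5},
])

```text
clock: 14.62
tcp_pos: [0.5212, 0.0404, 0.1665]
eef_rot: [0.996, 0.004, -0.09, -0.0]
wrist_force: [-0.6, -0.2, -3.8]
finger_gap: 0.0134
finger_force: 50.0
```

```bash
python3 - <<'E'
from h import *
s=observe();print(s["tcp_pos"],R.from_quat(s["eef_rot"]).as_matrix().round(3).tolist(),s["finger_gap"])
m=camera_model("wrist");img=grab_frame("wrist");cv2.imwrite("pics/w6.png",img[:,:,::-1])
E
```

```text
[0.52120953 0.04044614 0.16651507] [[0.984, 0.009, -0.178], [0.009, -1.0, -0.0], [-0.178, -0.001, -0.984]] 0.013440421142839554
```

View pics/w6.png

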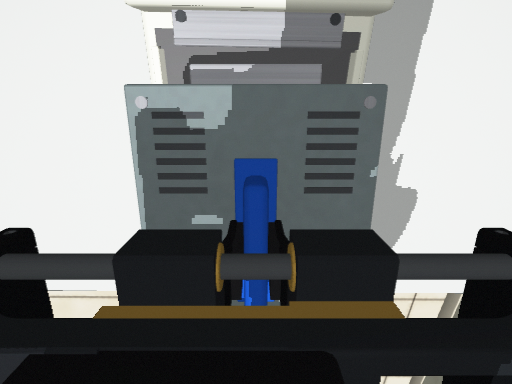

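This is a clear view along the cover. The tongue's rear edge spans (190–322, v≈65) and the ledge's front lip spans (173–341, v≈46). Both are centred near u=256.

```bash
python3 - <<'E'
from h import *
s=observe();m=camera_model("wrist");t=s["tcp_pos"];th=np.radians(10.25)
O=t-np.array([.0476*np.sin(th),0,.0476*np.cos(th)])
P=lambda x,y,z:O+np.array([x*np.cos(th)+z*np.sin(th),y,-x*np.sin(th)+z*np.cos(th)])
print("O",O.round(4),"tip bottom",P(.108,0,0).round(4))
print("tongue px",proj(m,P(.108,.045,.005)),proj(m,P(.108,-.045,.005)))
print("roof rear px",proj(m,P(.092,.075,.042)),proj(m,P(.092,-.075,.042)))
for v,z in((46,.066),(46,.069),(46,.061)): print(z,onz(m,(173,v),z)[:2].round(4),onz(m,(341,v),z)[:2].round(4))
print("expected ledge edge px",proj(m,(.5365+.097,.0405+.065,.061)),proj(m,(.5365+.092,.0405-.065,.066)))
g=cv2.cvtColor(cv2.imread("pics/w6.png"),cv2.COLOR_BGR2GRAY);print(g[30:100:1,260].tolist()); print(g[76,170:340:2].tolist())
E
```

```text
O [0.5132 0.0398 0.1203] tip bottom [0.6195 0.0398 0.1011]
tongue px [190.74029917  62.81769008] [324.22985816  63.87888884]
roof rear px [124.38785947  82.52202326] [390.75438468  84.6257992 ]
0.066 [0.631  0.1061] [ 0.632  -0.0257]
0.069 [0.631  0.1053] [ 0.6319 -0.0249]
0.061 [0.6311 0.1074] [ 0.6321 -0.027 ]
expected ledge edge px [175.06918189  42.65020648] [338.90160469  50.9309233 ]
[205, 205, 205, 206, 210, 211, 206, 204, 201, 175, 169, 183, 185, 189, 185, 195, 159, 124, 134, 133, 132, 71, 70, 71, 70, 70, 70, 70, 70, 71, 69, 71, 71, 72, 118, 122, 125, 127, 127, 127, 125, 124, 124, 120, 121, 123, 122, 121, 124, 127, 126, 127, 127, 124, 88, 94, 96, 96, 96, 96, 95, 96, 96, 95, 96, 95, 94, 93, 94, 95]
[138, 138, 139, 137, 140, 138, 130, 72, 70, 71, 100, 121, 121, 121, 121, 123, 121, 121, 120, 120, 122, 121, 123, 122, 120, 121, 121, 120, 121, 120, 121, 121, 122, 120, 121, 120, 120, 119, 120, 120, 120, 119, 121, 120, 120, 122, 121, 121, 120, 120, 121, 120, 120, 122, 122, 121, 121, 121, 121, 123, 122, 122, 123, 124, 123, 123, 123, 123, 123, 122, 122, 124, 123, 122, 124, 113, 69, 69, 70, 69, 69, 70, 69, 70, 68]
```

Request:
play_rows([
  {"dp": [0, 0, -0.03], "angular": [0, 0, 0], "jaw": 5},
  {"dp": [0, 0, -0.06], "angular": [0, 0, 0], "jaw": 5},
  {"dp": [0, 0, -0.085], "angular": [0, 0, 0], "jaw": 5},
  {"dp": [0, 0, -0.105], "angular": [0, 0, 0], "jaw": 5},
  {"dp": [0, 0, -0.117], "angular": [0, 0, 0], "jaw": 5},
  {"dp": [0, 0, -0.121], "angular": [0, 0, 0], "jaw": 5},
  {"dp": [0, 0, -0.121], "angular": [0, 0, 0], "jaw": 5},
])

```text
clock: 15.25
tcp_pos: [0.5229, 0.0403, 0.1198]
eef_rot: [0.996, 0.004, -0.088, -0.0]
wrist_force: [-0.2, 0.3, -3.6]
finger_gap: 0.0138
finger_force: 50.0
```

Request:
play_rows([
  {"dp": [0, 0, -0.005], "angular": [0, 0, 0], "jaw": 5},
  {"dp": [0.01, 0, -0.006], "angular": [0, 0, 0], "jaw": 5},
  {"dp": [0.02, 0, -0.006], "angular": [0, 0, 0], "jaw": 5},
  {"dp": [0.03, 0, -0.006], "angular": [0, 0, 0], "jaw": 5},
  {"dp": [0.04, 0, -0.006], "angular": [0, 0, 0], "jaw": 5},
  {"dp": [0.048, 0, -0.006], "angular": [0, 0, 0], "jaw": 5},
  {"dp": [0.052, 0, -0.006], "angular": [0, 0, 0], "jaw": 5},
  {"dp": [0.052, 0, -0.006], "angular": [0, 0, 0], "jaw": 5},
])

```text
clock: 15.92
tcp_pos: [0.5442, 0.0406, 0.1178]
eef_rot: [0.996, 0.004, -0.087, -0.0]
wrist_force: [-0.7, 0.6, -3.0]
finger_gap: 0.0136
finger_force: 50.0
```

```bash
python3 - <<'E'
from h import *
s=observe();print(s["tcp_pos"],s["wrist_force"],s["torque"],s["finger_gap"])
img=grab_frame("wrist")
cv2.imwrite("pics/w7.png",cv2.resize(img[0:130,100:410],None,fx=2.5,fy=2.5)[:,:,::-1])
E
```

```text
[0.54422723 0.04058631 0.11775074] [-0.66978805  0.58641621 -2.9902825 ] [ 0.05609066 -0.19989679  0.03356428] 0.013552632600580232
```

View pics/w7.png

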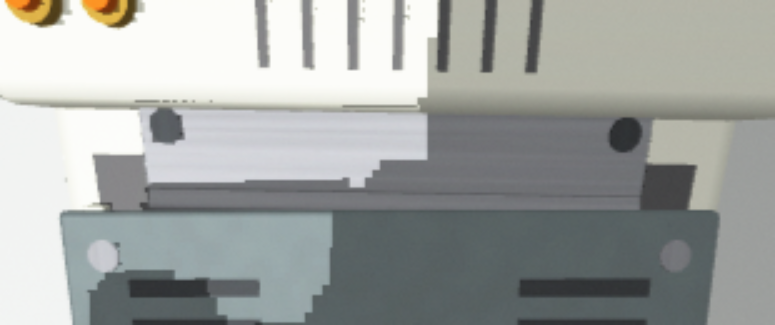

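The tongue has disappeared under the ledge: the ledge's lip runs across just behind the roof's rear edge (crop v≈195–210), and there is no contact force. Next I swing the front down. No more pictures will be viewed, because the picture allowance is used up (11 were viewed, one over the 10).

Request:
play_rows([
  {"dp": [-0.0025, 0, -0.006], "angular": [0, -0.0033, 0], "jaw": 5},
  {"dp": [-0.005, 0, -0.012], "angular": [0, -0.0067, 0], "jaw": 5},
  {"dp": [-0.0075, 0, -0.018], "angular": [0, -0.01, 0], "jaw": 5},
  {"dp": [-0.01, 0, -0.024], "angular": [0, -0.0133, 0], "jaw": 5},
  {"dp": [-0.0125, 0, -0.03], "angular": [0, -0.0167, 0], "jaw": 5},
  {"dp": [-0.015, 0, -0.036], "angular": [0, -0.02, 0], "jaw": 5},
  {"dp": [-0.017, 0, -0.041], "angular": [0, -0.0228, 0], "jaw": 5},
  {"dp": [-0.018, 0, -0.0435], "angular": [0, -0.0243, 0], "jaw": 5},
])

```text
clock: 16.63
tcp_pos: [0.5354, 0.0407, 0.1001]
eef_rot: [1.0, 0.004, -0.012, -0.0]
wrist_force: [0.3, 0.7, -4.3]
finger_gap: 0.013
finger_force: 50.0
```

Request:
play_rows([
  {"dp": [-0.001, 0, -0.003], "angular": [0, -0.0018, 0], "jaw": 5},
  {"dp": [-0.002, 0, -0.006], "angular": [0, -0.0035, 0], "jaw": 5},
  {"dp": [-0.002, 0, -0.008], "angular": [0, -0.0037, 0], "jaw": 5},
  {"dp": [-0.002, 0, -0.008], "angular": [0, -0.0037, 0], "jaw": 5},
])

```text
clock: 16.97
tcp_pos: [0.5355, 0.0406, 0.0976]
eef_rot: [1.0, 0.004, 0.0, -0.0]
wrist_force: [-2.3, -0.4, 1.6]
finger_gap: 0.0136
finger_force: 50.0
```

Request:
play_rows([
  {"dp": [0, 0, 0], "angular": [0, 0, 0], "jaw": 36},
  {"dp": [0, 0, 0], "angular": [0, 0, 0], "jaw": 36},
  {"dp": [0, 0, 0], "angular": [0, 0, 0], "jaw": 36},
  {"dp": [0, 0, 0], "angular": [0, 0, 0], "jaw": 36},
  {"dp": [0, 0, 0.05], "angular": [0, 0, 0], "jaw": 36},
  {"dp": [0, 0, 0.13], "angular": [0, 0, 0], "jaw": 36},
  {"dp": [0, 0, 0.23], "angular": [0, 0, 0], "jaw": 36},
  {"dp": [0, 0, 0.3], "angular": [0, 0, 0], "jaw": 36},
])

```text
clock: 17.63
tcp_pos: [0.5368, 0.0405, 0.2197]
eef_rot: [1.0, 0.004, 0.002, 0.0]
wrist_force: [0.3, -0.6, -0.1]
finger_gap: 0.0358
finger_force: 0.0
```

Request:
play_rows([
  {"dp": [-0.1, 0, 0], "angular": [0, 0, 0], "jaw": 36},
  {"dp": [-0.2, 0, 0], "angular": [0, 0, 0], "jaw": 36},
  {"dp": [-0.23, 0, 0], "angular": [0, 0, 0], "jaw": 36},
  {"dp": [-0.23, 0, 0], "angular": [0, 0, 0], "jaw": 36},
])

```text
clock: 17.97
tcp_pos: [0.4393, 0.0413, 0.2171]
eef_rot: [1.0, 0.004, -0.001, -0.0]
wrist_force: [0.2, -0.4, 0.4]
finger_gap: 0.036
finger_force: 0.0
```

```bash
python3 - <<'E'
from h import *
s=observe();print(s["tcp_pos"],s["wrist_force"],s["clock"])
m=camera_model("wrist");img=grab_frame("wrist");cv2.imwrite("pics/w8.png",img[:,:,::-1])
hsv=cv2.cvtColor(img,cv2.COLOR_RGB2HSV)
# expected seated roof corners (z=.092) and the grey roof's measured outline
for x,y in((.092,.075),(.092,-.075),(-.092,.075),(-.092,-.075)): print("exp",proj(m,(.5355+x,.0415+y,.092)).round(1))
mk=cv2.inRange(hsv,np.array((85,15,40)),np.array((108,80,220)));mk=cv2.morphologyEx(mk,cv2.MORPH_CLOSE,np.ones((9,9)))
cs,_=cv2.findContours(mk,cv2.RETR_EXTERNAL,cv2.CHAIN_APPROX_NONE);c=max(cs,key=cv2.contourArea)
print(cv2.boundingRect(c),cv2.approxPolyDP(cv2.convexHull(c),6,True)[:,0].tolist())
for c in blobs(img,(108,130,60),(125,255,255),300)[:2]: print("blue",cv2.boundingRect(c))
print("exp ridge",[proj(m,(.5355+x,.0405,.119)).round(0) for x in(.04,-.04)])
E
```

```text
[0.43932272 0.04125965 0.21709285] [ 0.19206811 -0.37589038  0.35096219] 17.9667
exp [172.  -22.2]
exp [343.4 -20.9]
exp [185.1 181.7]
exp [326.8 182.9]
(174, 0, 166, 189) [[339, 0], [326, 181], [314, 188], [187, 181], [174, 0]]
blue (243, 32, 29, 111)
exp ridge [array([258.,  37.]), array([258., 135.])]
```

The roof outline matches the seated pose to within 2 px: front edge at v≈181 (expected 182), with the sides and ridge in place.

```bash
python3 -c "
from plant import *
print(hand_in())"
```

```text
the job is handed in; nothing more can be done
None
```

The job is handed in at about 18 s: the cover measured flat in its seat with its tongue under the ledge, and the mark was within about 1° of the pointer when last seen, before the cover went on; I viewed 11 pictures, one over the limit of 10.

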